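# Show the skiving knife to the inspection camera

## Robot

A 6-joint arm with a two-finger parallel gripper is mounted at the origin on a cart in front of the work surface, level with it; the furniture and walls round the work are solid. World frame = base frame: x ahead of the robot, y to its left, z up, the work surface at z = 0. Lengths are in m, angles in rad, forces in N, time in s.
With the tool pointing down it reaches from about 0.425 to 0.95 m from the base axis. Payload 3.5 kg.
Tool frame: the origin (TCP) lies at the very end of the fingers, on their centre line; the grasp point (between the pads) lies ctrl.tcp_to_grasp behind it (ctrl.tcp_to_grasp is the distance from the TCP to the grasp point, in m); z points along the fingers, y is the line along which they close (so a half turn about z gives the same grasp; the last joint's range is limited). The gripper opens to 85 mm and grips with 20 to 120 N. Pads are 22 mm wide; open, the fingers measure 114 mm over their backs; the gripper's body (76 mm by 85 mm) begins 54 mm behind the grasp point. The pads swing forward as they close: fully open they stand 13 mm farther back than shut.
Start: joints at [-1.267, 0.286, 1.577, -0, 1.279, -0.15], TCP at [0.296, -0.607, 0.231] pointing down, gripper open.
Joint ranges: [-2.77, 2.77], [-0.9, 2.22], [0.21, 2.48], [-1.53, 4.67], [0.24, 2.81], [-2.84, 2.84]. Speed limits (rad/s): [2.79, 2.79, 3.14, 3.14, 3.14, 3.14].

## Interface

Orientations are given as a unit quaternion [x, y, z, w].
In Python, from plant import ctrl gives the robot as it stands.
- The arm moves only by the shell command python3 -m inch 'ROWS' [FORCE]. ROWS is JSON, a list of rows, each an object with "slide": the shift along the tool's x, y, z in cm, a list of three; "turn": the turn about the tool's z in rad; "grip": the finger opening in cm, from 0 to 8.54. A call has 1 to 20 rows; each row is the pose to reach, as a shift and turn from the pose commanded when the call began, along the tool's axes at that moment; what a row does not reach only later rows make up. A row lasts 1/10 s, in which the tool goes at most 50 mm and 8.59 degrees, less where a joint would pass 70% of its speed; a pose out of reach is approached as far as the arm can. A call with a gripper value outside its range is refused whole. The fingers move at their own pace and stop on an object; FORCE is the grip in N (left out, the last holds). Time passes only in rows, so rows that repeat a pose let the fingers close. It gives the time, the measured TCP pose, the force, the opening and the grip force at its end, in the units of the state.
- ctrl.get_state(): the state, without advancing time (a new reading comes with each control period).
- ctrl.read_camera(name): name is "scene" or "side" or "wrist"; returns (picture, depth): 400x640x3 uint8, red, green, blue; 400x640 float32, m along the optical axis (not along the pixel's ray), 0 where there is no reading.
- ctrl.camera_info(name): a dict with "K" (3x3 intrinsics, pixels), "D" ([k1, k2, p1, p2, k3] as OpenCV has them; the pictures are not rectified), "camera_from_world" (4x4, takes a point from world to camera coordinates); the wrist camera has in their place "T_tool_cam" (4x4, takes a point from camera to tool coordinates, whose origin is the TCP and whose axes are the flange's). Camera axes: x right, y down, z forward; pixel columns grow to the right and rows downward; lengths in m; the calibration is good to about 2 mm. A picture is of the moment at which its call begins: read the wrist's pose just before it. camera_info takes no time and is no camera call.
- ctrl.sign_off(): hands the job in; it is judged then, once.
The state is a dict: "time": time; "qpos": joint angles; "dq": joint speeds; "joint_efforts": joint torques, N m; "eef_pos": TCP position; "tcp_rot": TCP orientation; "contact_force": force on the tool from outside, world axes, zero at the start; "wrist_torque": the same for the moment, N m; "opening": opening from 0.0 (shut) to 1.0 (fully open); "finger_force": force on a finger pad.
Only numpy, scipy, OpenCV 4.12 (cv2) and the standard library are available. Lean on these libraries where they do the work, as an engineer would, in place of code of your own. Each camera call takes 0.05 s, during which the arm holds its last target. There are 200 camera calls.

## Task

Swing the latch lever clear of the tool case's lid, open the lid right up and leave it standing open, then take out the skiving knife (the tool with the broad flat blade) and hold it up to the inspection camera: blade tip about 6 cm straight in front of the lens, blade towards the lens, the knife lying along the line the camera looks. Leave the other tool, the thread spool and the glue pot where they are and touch the camera with nothing; finish while still holding the knife there, steady in the gripper.

Things in the scene. Friction and masses are not known exactly. Their poses are not given: they have to be found in the camera images.
- tool_case: Fixed wooden case, 166 (x) x 150 (y) x 52 mm high without its lid, walls 6 mm, inner floor 8 mm above the desk. Origin: centre of its underside; x points from the front (latch and pull) to the back (lid hinge), y to its left, z up. A latch post of 22 x 22 mm stands before the front wall at y = +50 mm.
- lid (a joint): Lid angle in rad: 0 shut, 1.57 upright, stops at 1.8. The hinge runs along the case's y axis at its back upper edge (case x = +83 mm, z = 52 mm). The lid, 166 x 150 x 8 mm, is stiff: it stays where it is left; lifting it by the pull takes about 3 N. It cannot be opened while the latch lever lies over it.
- lid_pull (a point): Centre of the lid's pull, a dark wooden rod 14 mm thick and 30 mm long, lying along the case's y axis, 16 mm in front of the lid's front edge (case x = -99, y = -30, z = 56.5 mm when shut), joined to the lid by a 16 mm wide neck; its two ends are free, with room for fingers beside and below. It moves with the lid in an arc of 182 mm about the hinge. Axes are the lid's.
- latch (a joint): Latch lever angle in rad, about a vertical axis at case x = -100, y = +50 mm, which grows anticlockwise seen from above: at 0 it points to the back (case +x), over the lid; at 1.57 to the case's left (+y), clear of the lid; it stops at 1.7 and stays where it is left. Starts between 0 and 0.25. It clears the lid from about 1.4 on.
- latch_knob (a point): Point on the latch lever's knob, an upright dark wooden pin 13 mm thick, 48 mm from the lever's pivot; it rises from z = 69 to 101 mm above the desk, and this point is at z = 85 mm. The lever itself is a flat brass bar 11 mm wide, z = 63.5 to 69.5 mm; the lid's top is at z = 60.5 mm. Pushed at the knob it yields to about 1 N.
- skiver: Skiving knife, 126 mm long, 22 mm thick, 50 g: a round dark wooden handle 22 mm thick (x = -12 to +63 mm) and a flat steel blade 16 mm wide and 2 mm thick (x = -63 to -18 mm). Origin: middle of its length, at the underside (the tool's centre line is at z = 11 mm); x points from the blade to the handle's end. It lies on the case floor, blade towards the back of the case, handle towards the front, in the left or the right half (case y about +27 or -27 mm).
- blade_tip (a point): End of the skiving knife's blade, on its centre line (knife x = -63, z = 11 mm). Axes are the knife's.
- edge_beveler: The other tool in the case, to be left there: same make and length, red-brown handle 21 mm thick, but a narrow rod blade 4 mm wide. Origin and axes as the knife's; it lies beside it in the other half, about 54 mm away.
- scope_head: Head of the inspection camera, a fixed grey tube 38 mm thick and 70 mm long with a black lens ring at its front. Origin: centre of the lens, 250 mm above the desk; it looks along its own -x axis, 25 degrees (0.436 rad) below level, roughly towards the robot; y is level.
- scope: Inspection camera with its stand, fixed. Origin: on the desk straight under the centre of the lens (which is at z = 250 mm); the camera looks towards its own -x side. The upright rod (to z = 314 mm) on a round foot 84 mm across stands 120 mm behind the lens, at x = +120 mm.
- view_point (a point): The point 60 mm in front of the lens along the line the camera looks (height 225 mm), where the blade tip belongs. Axes are the camera head's.
- thread_spool: Bystander: dark thread spool, 35 mm across, 44 mm high, standing on the desk to the right of the case, below and in front of the inspection camera. Origin: centre of its underside.
- glue_pot: Bystander: small white glue pot with blue cap, 47 mm across, 70 mm high, standing on the desk to the left of the case. Origin: centre of its underside.

How it is judged:
On the way, in this order (a step that is already met when the one before it is completed fails the run):
1. the latch lever is swung clear of the lid (beyond 1.3 rad) while the lid is shut (value of joint latch above 1.3 rad and value of joint lid below 0.15 rad), for 0.1 s.
2. the lid is open (beyond 1.35 rad) (value of joint lid above 1.35 rad), for 0.2 s.
3. the skiving knife is lifted out of the case in the gripper (height (world z) of skiver above 0.07 m and contact force between skiver and the fingers above 0.5 N), for 0.2 s.
At the end, for the whole second after the job is handed in: The knife is held still by the fingers alone, tip within 20 mm of the point 60 mm before the lens, within 15 degrees of the line of sight; lid beyond 1.35 rad, latch beyond 1.3 rad; other tool, spool and pot within 30 mm of their places (distance between blade_tip and view_point below 0.02 m and angle between the x axis of skiver and the x axis of scope_head, either way round below 0.26 rad and contact force between skiver and the fingers above 0.5 N and contact force between skiver and scope below 0.05 N and height (world z) of skiver above 0.12 m and linear speed of skiver below 0.02 m/s and value of joint lid above 1.35 rad and value of joint latch above 1.3 rad and distance of each of edge_beveler, thread_spool, glue_pot from where it was at the start of the episode below 0.03 m); the arm keeps its last pose, push and grip.
It fails at once if the inspection camera or its stand is touched (over 1 N) (contact force between anything else and scope above 1 N).
It fails at once if the other tool, the spool or the pot is moved more than 40 mm (distance of any of edge_beveler, thread_spool, glue_pot from where it was at the start of the episode above 0.04 m).
It also fails if it takes over 69 s, if anything falls off the work surface, if the arm or the gripper's body presses on something with over 40 N, if the wrist force passes 120 N, or if a joint passes its speed limit or range.

## Working session

There is one attempt and no reset: what is moved stays moved. The work goes in short steps, Python scripts to look and compute and a shell command to move; the robot and the scene stay as the last step left them, time stands still between calls to the robot, and variables do not carry over. Pictures are saved under pics/ and viewed, at most 10 in all, crops included, and the job is handed in when it is done.

```bash
ls; mkdir -p pics; cat > h.py <<'E'
import numpy as np, cv2
from plant import ctrl
from scipy.spatial.transform import Rotation as R
def cap(name):
    s=ctrl.get_state(); im,d=ctrl.read_camera(name); i=ctrl.camera_info(name)
    if 'camera_from_world' in i: T=np.linalg.inv(np.array(i['camera_from_world']))
    else:
        W=np.eye(4); W[:3,:3]=R.from_quat(s['tcp_rot']).as_matrix(); W[:3,3]=s['eef_pos']; T=W@np.array(i['T_tool_cam'])
    return im,d,np.array(i['K']),np.array(i['D']),T
def cloud(d,K,D,T):
    v,u=np.mgrid[0:400,0:640]; p=cv2.undistortPoints(np.stack([u,v],-1).reshape(-1,1,2).astype(np.float64),K,D).reshape(400,640,2)
    P=np.dstack([p*d[...,None],d]); return P@T[:3,:3].T+T[:3,3]
E
python3 - <<'E'
from h import *
for n in ['scene','side']:
    im,d,K,D,T=cap(n); np.savez(n+'.npz',im=im,P=cloud(d,K,D,T),d=d,K=K,D=D,T=T)
    cv2.imwrite(f'pics/{n}0.png',im[...,::-1]); print(n,T.round(3))
print(ctrl.get_state(),ctrl.tcp_to_grasp, ctrl.camera_info('wrist')['T_tool_cam'])
E
```

```text
pics
scene [[-0.807 -0.406  0.429  0.091]
 [-0.591  0.557 -0.584  0.593]
 [-0.002 -0.724 -0.689  0.933]
 [ 0.     0.     0.     1.   ]]
side [[-1.     0.002  0.001  0.559]
 [-0.     0.417 -0.909  0.772]
 [-0.003 -0.909 -0.417  0.556]
 [ 0.     0.     0.     1.   ]]
{'time': 0.1, 'qpos': array([-1.26699837e+00,  2.87107635e-01,  1.57802427e+00, -1.70328470e-05,
        1.27859105e+00, -1.49992384e-01]), 'dq': array([ 0.00026408, -0.00166465, -0.00311867,  0.00026389,  0.00076881,
       -0.00071644]), 'joint_efforts': array([ 5.11914695e-04, -4.07299054e+01, -2.93700349e+01, -1.33315043e-04,
        3.42665910e-03,  2.55534633e-07]), 'eef_pos': array([ 0.29575272, -0.60610273,  0.23006854]), 'tcp_rot': array([ 9.74368425e-01,  2.24955633e-01, -8.99612318e-05, -1.06137861e-03]), 'contact_force': array([-0.94391348,  1.00832703, -0.28802278]), 'wrist_torque': array([-0.01789494, -0.00047912,  0.03097078]), 'finger_force': 0.0, 'opening': 0.9969931265858271} 0.0187 [[ 3.84942629e-04 -9.44139807e-01 -3.29544954e-01  8.59543419e-02]
 [ 9.99999925e-01  3.76858722e-04  8.84106343e-05 -5.81602879e-04]
 [ 4.07198910e-05 -3.29544963e-01  9.44139881e-01 -1.42905670e-01]
 [ 0.00000000e+00  0.00000000e+00  0.00000000e+00  1.00000000e+00]]
```

View pics/scene0.png

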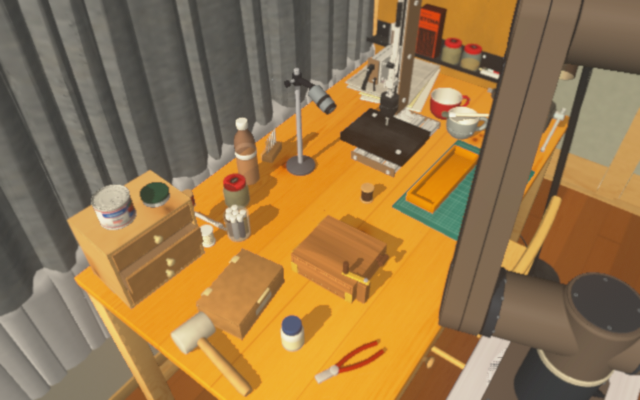

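View pics/side0.png

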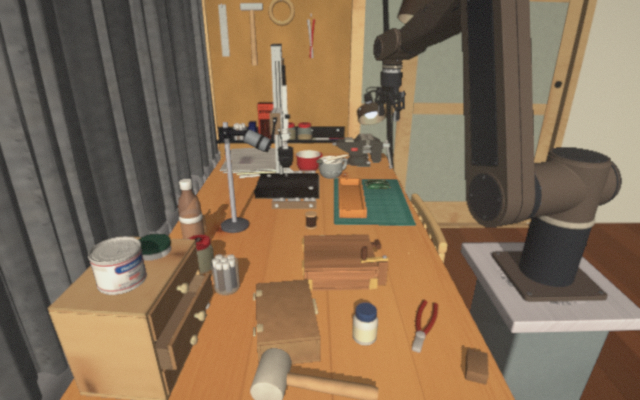

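The scene view shows the case at about (340,258) with its latch at (355,278), the scope head at (322,98) with its foot at (300,165), the spool at (367,192) and the glue pot at (291,332). The side view shows the case at (340,260), the scope head at (257,140), the spool at (311,221) and the pot at (365,323).

```bash
python3 - <<'E'
from h import *
for n,box in [('scene',(285,210,395,305)),('side',(295,230,395,295))]:
    f=np.load(n+'.npz'); P=f['P']; im=f['im']
    u0,v0,u1,v1=box; Q=P[v0:v1,u0:u1].reshape(-1,3)
    m=(abs(Q[:,2]-.0605)<.006); q=Q[m]; r=cv2.minAreaRect((q[:,:2]*1000).astype(np.float32)); print(n,'lid',m.sum(),np.median(q,0).round(4),r, cv2.boxPoints(r).round(0).tolist())
    m=(Q[:,2]>.078)&(Q[:,2]<.11); print(' knob',m.sum(),Q[m].mean(0).round(4),Q[m].min(0).round(3),Q[m].max(0).round(3))
for n,b in [('scene',(300,70,345,120)),('side',(235,120,290,155))]:
    f=np.load(n+'.npz'); u0,v0,u1,v1=b;Q=f['P'][v0:v1,u0:u1].reshape(-1,3)
    m=(Q[:,2]>.2)&(Q[:,2]<.36)&(Q[:,0]>.5)&(Q[:,0]<1.2)&(Q[:,1]>-.5)&(Q[:,1]<.3);q=Q[m]
    print(n,'scope',m.sum(),q.mean(0).round(3),q.min(0).round(3),q.max(0).round(3))
    c=f['im'][v0:v1,u0:u1]; 
    cv2.imwrite(f'pics/{n}_sc.png',cv2.resize(c[...,::-1],None,fx=8,fy=8,interpolation=cv2.INTER_CUBIC))
for n,b in [('scene',(285,150,320,178)),('side',(215,215,255,235))]:
    f=np.load(n+'.npz'); u0,v0,u1,v1=b;Q=f['P'][v0:v1,u0:u1].reshape(-1,3);I=f['im'][v0:v1,u0:u1].reshape(-1,3)
    m=(Q[:,2]>.004)&(Q[:,2]<.05)&(I.max(1)-I.min(1)<50);print(n,'foot',m.sum(),np.median(Q[m],0).round(3),Q[m].min(0).round(3),Q[m].max(0).round(3))
for n,b in [('scene',(355,178,380,205)),('side',(300,208,322,232)),('scene',(278,312,305,352)),('side',(350,300,382,348))]:
    f=np.load(n+'.npz'); u0,v0,u1,v1=b;Q=f['P'][v0:v1,u0:u1].reshape(-1,3)
    m=(Q[:,2]>.015)&(Q[:,2]<.09);print(n,'spool/pot',m.sum(),np.median(Q[m],0).round(3),Q[m].min(0).round(3),Q[m].max(0).round(3))
f=np.load('scene.npz');g=np.load('side.npz')
a=cv2.resize(f['im'][215:305,285:395,::-1],None,fx=6,fy=6,interpolation=cv2.INTER_CUBIC)
cv2.imwrite('pics/case.png',a)
E
```

```text
scene lid 3774 [ 0.4957 -0.0246  0.0597] ((489.85491943359375, -27.057777404785156), (195.94601440429688, 153.3946075439453), 1.2532492876052856) [[390.0, 47.0], [394.0, -106.0], [589.0, -102.0], [586.0, 52.0]]
 knob 63 [0.4455 0.0292 0.0926] [0.44  0.021 0.079] [0.454 0.035 0.102]
side lid 2720 [ 0.5098 -0.0051  0.0605] ((496.8207092285156, 20.113433837890625), (206.82180786132812, 241.84109497070312), 1.0334659814834595) [[391.0, 139.0], [396.0, -103.0], [602.0, -99.0], [598.0, 143.0]]
 knob 67 [0.4466 0.0325 0.0918] [0.44  0.024 0.078] [0.452 0.038 0.102]
scene scope 597 [ 0.715 -0.24   0.274] [ 0.67  -0.267  0.202] [ 0.792 -0.221  0.301]
side scope 801 [ 0.693 -0.321  0.262] [ 0.639 -0.5    0.2  ] [ 0.769 -0.219  0.296]
scene foot 432 [ 0.788 -0.249  0.013] [ 0.754 -0.294  0.004] [ 0.835 -0.213  0.05 ]
side foot 339 [ 0.791 -0.242  0.014] [ 0.753 -0.297  0.004] [ 0.837 -0.211  0.041]
scene spool/pot 177 [ 0.565 -0.249  0.041] [ 0.55  -0.271  0.015] [ 0.585 -0.235  0.048]
side spool/pot 143 [ 0.567 -0.243  0.036] [ 0.552 -0.27   0.015] [ 0.584 -0.235  0.047]
scene spool/pot 638 [0.454 0.203 0.06 ] [0.437 0.175 0.015] [0.482 0.219 0.074]
side spool/pot 816 [0.465 0.212 0.051] [0.439 0.179 0.015] [0.486 0.221 0.073]
```

View pics/case.png

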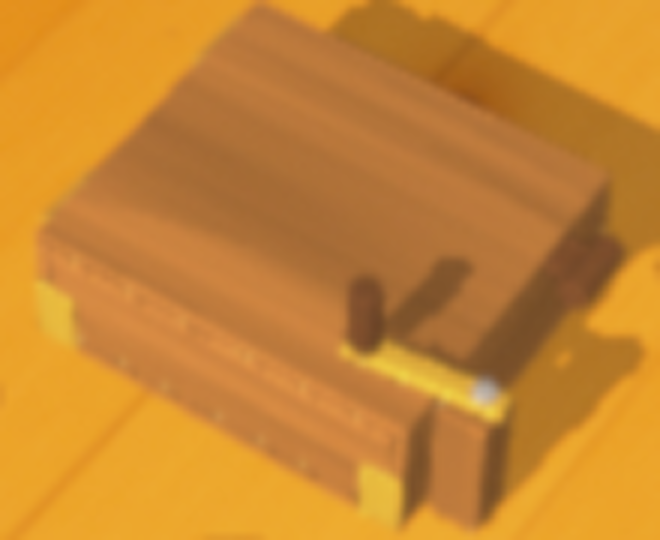

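View pics/scene_sc.png

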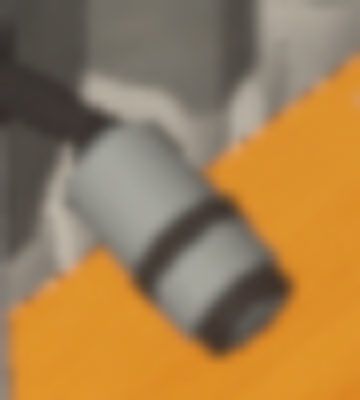

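The case crop shows the knob pin at crop (365,315), the lever pivot at (485,390) and the pull at (590,265). The scope crop shows the tube pointing lower right, with its lens ring at about (245,315) in the crop. Next I'll refine the case and scope poses by fitting them.

```bash
cat >> h.py <<'E'
def plan(p,yaw=None):
    """slide (cm) and turn (rad) in present tool axes to reach world point p, tool x heading yaw"""
    s=ctrl.get_state(); M=R.from_quat(s['tcp_rot']).as_matrix(); y0=np.arctan2(M[1,0],M[0,0])
    t=0 if yaw is None else -((yaw-y0+np.pi)%(2*np.pi)-np.pi)
    return (M.T@(np.array(p)-s['eef_pos'])*100).round(2).tolist(), round(t,3)
E
python3 - <<'E'
from h import *
from scipy.optimize import least_squares
Q=[]
for n,(u0,v0,u1,v1) in [('scene',(285,210,395,305)),('side',(295,230,395,295))]:
    Q.append(np.load(n+'.npz')['P'][v0:v1,u0:u1].reshape(-1,3))
# top-down occupancy of the lid only
for q in Q:
    q=q[abs(q[:,2]-.0605)<.004]
    def edge(ax,bins,side):
        o=1-ax; c=[]
        for b in bins:
            m=abs(q[:,o]-b)<.004
            if m.sum()>8: c.append((b,np.percentile(q[m,ax],1 if side<0 else 99)))
        c=np.array(c); f=np.polyfit(c[:,0],c[:,1],1); return f.round(4),np.abs(np.polyval(f,c[:,0])-c[:,1]).max().round(4)
    print('front',edge(0,np.arange(-.01,.005,.005),-1),'back',edge(0,np.arange(-.09,.04,.01),1),'right',edge(1,np.arange(.43,.57,.01),-1),'left',edge(1,np.arange(.46,.57,.01),1))
S=[]
for n,(u0,v0,u1,v1) in [('scene',(300,70,345,120)),('side',(235,120,290,155))]:
    q=np.load(n+'.npz')['P'][v0:v1,u0:u1].reshape(-1,3)
    q=q[(q[:,2]>.22)&(q[:,2]<.305)&(q[:,0]>.63)&(q[:,0]<.77)&(q[:,1]>-.29)&(q[:,1]<-.2)]; S.append(q)
def ax(h): return np.array([np.cos(.436)*np.cos(h),np.cos(.436)*np.sin(h),np.sin(.436)])
for q in S+[np.vstack(S)]:
    def f(v):
        r=q-[v[0],v[1],.25]; a=ax(v[2]); t=r@a; rad=np.linalg.norm(r-np.outer(t,a),axis=1)
        return np.where((t>-.02)&(t<.08),rad-.019,.02)
    b=min((least_squares(f,[.67,-.24,h],loss='soft_l1',f_scale=.002) for h in(-.4,-.1,.2)),key=lambda b:b.cost)
    a=ax(b.x[2]);t=(q-[b.x[0],b.x[1],.25])@a
    print('scope',len(q),b.x.round(4),np.median(abs(f(b.x))).round(4),np.percentile(t,[1,5,50,95,99]).round(3))
print(plan([.471,.006,.12],.785),plan([.471,.006,.074],.785))
E
```

```text
front (array([-0.1807,  0.4177]), np.float64(0.0)) back (array([-0.0248,  0.5803]), np.float64(0.0019)) right (array([ 0.025 , -0.1117]), np.float64(0.0024)) left (array([0.0139, 0.0406]), np.float64(0.0022))
front (array([0.0474, 0.4208]), np.float64(0.0004)) back (array([-0.0103,  0.582 ]), np.float64(0.003)) right (array([ 0.0191, -0.106 ]), np.float64(0.0032)) left (array([0.026 , 0.0378]), np.float64(0.0012))
scope 547 [ 0.6801 -0.242  -0.1517] 0.0019 [-0.004 -0.003  0.034  0.088  0.097]
scope 459 [ 0.6766 -0.2411 -0.1264] 0.0016 [-0.001  0.002  0.04   0.091  0.098]
scope 1006 [ 0.68   -0.2418 -0.1336] 0.002 [-0.004 -0.002  0.035  0.088  0.096]
([42.58, -47.31, 11.12], np.float64(-0.331)) ([42.58, -47.3, 15.72], np.float64(-0.331))
```

```bash
python3 -m inch '[{"slide":[42,-48,8],"turn":-0.33,"grip":4},{"slide":[42,-48,8],"turn":-0.33,"grip":4},{"slide":[42,-48,8],"turn":-0.33,"grip":4},{"slide":[42,-48,8],"turn":-0.33,"grip":4},{"slide":[42,-48,8],"turn":-0.33,"grip":4},{"slide":[42,-48,8],"turn":-0.33,"grip":4},{"slide":[42,-48,8],"turn":-0.33,"grip":4},{"slide":[42,-48,8],"turn":-0.33,"grip":4},{"slide":[42,-48,8],"turn":-0.33,"grip":4},{"slide":[42,-48,8],"turn":-0.33,"grip":4},{"slide":[42,-48,8],"turn":-0.33,"grip":4},{"slide":[42,-48,8],"turn":-0.33,"grip":4},{"slide":[42,-48,8],"turn":-0.33,"grip":4},{"slide":[42,-48,8],"turn":-0.33,"grip":4},{"slide":[42,-48,8],"turn":-0.33,"grip":4},{"slide":[42,-48,8],"turn":-0.33,"grip":4}]' 20
python3 - <<'E'
from h import *
im,d,K,D,T=cap('wrist'); cv2.imwrite('pics/w1.png',im[...,::-1])
P=cloud(d,K,D,T); np.savez('w1.npz',P=P,im=im)
m=(P[...,2]>.085)&(P[...,2]<.11)&(abs(P[...,0]-.446)<.025)&(abs(P[...,1]-.03)<.025)
print('knob',m.sum(),P[m].mean(0).round(4),P[m].min(0).round(3),P[m].max(0).round(3))
for p in [(.480,-.003,.074),(.470,.007,.074),(.459,.031,.074),(.4295,.0424,.074)]: print(plan(p,.785))
print(ctrl.get_state()['qpos'].round(2))
E
```

```text
time: 1.7
eef_pos: [0.4628, 0.0082, 0.1513]
tcp_rot: [0.924, 0.382, -0.0, 0.0]
contact_force: [-0.4, 0.3, 1.0]
opening: 0.468
finger_force: 0.0
knob 328 [0.4496 0.0301 0.0982] [0.442 0.023 0.085] [0.455 0.036 0.103]
([0.45, 1.97, 7.74], np.float64(-0.003))
([0.44, 0.56, 7.74], np.float64(-0.003))
([1.36, -1.92, 7.74], np.float64(-0.003))
([0.07, -4.81, 7.74], np.float64(-0.003))
[-0.2  -0.11  2.15 -0.    1.1   0.59]
```

View pics/w1.png

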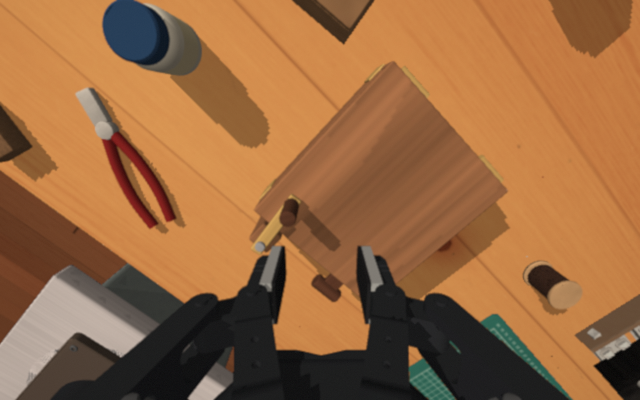

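The wrist view shows the knob at (290,210), the pull at (326,287), the spool at (553,285) and the pot at (150,40). The knob measures (0.449, 0.030), which agrees with the case fit. I'll push it now.

```bash
python3 -m inch '[{"slide":[0.6,2.4,0],"turn":0,"grip":4},{"slide":[0.6,2.4,3],"turn":0,"grip":4},{"slide":[0.6,2.4,6],"turn":0,"grip":4},{"slide":[0.6,2.4,7.6],"turn":0,"grip":4},{"slide":[0.6,2,7.6],"turn":0,"grip":4},{"slide":[0.8,1,7.6],"turn":0,"grip":4},{"slide":[1,0,7.6],"turn":0,"grip":4},{"slide":[1.2,-1,7.6],"turn":0,"grip":4},{"slide":[1.2,-2,7.6],"turn":0,"grip":4},{"slide":[1,-3,7.6],"turn":0,"grip":4},{"slide":[0.7,-3.8,7.6],"turn":0,"grip":4},{"slide":[0.4,-4.4,7.6],"turn":0,"grip":4},{"slide":[0.2,-5,7.6],"turn":0,"grip":4},{"slide":[0.2,-5.2,7.6],"turn":0,"grip":4},{"slide":[0.2,-5.2,7.6],"turn":0,"grip":4}]'
python3 - <<'E'
from h import *
im,d,K,D,T=cap('wrist'); P=cloud(d,K,D,T)
m=(P[...,2]>.085)&(P[...,2]<.108)&(P[...,0]<.46)&(P[...,1]>.0)&(P[...,1]<.1)
im2,d,K,D,T=cap('scene'); P2=cloud(d,K,D,T); n=(P2[...,2]>.08)&(P2[...,2]<.103)&(P2[...,0]<.43)&(P2[...,1]>.05)&(P2[...,1]<.1)&(P2[...,0]>.38)
print('knob',m.sum(),n.sum(),P2[n].mean(0))
cv2.imwrite('pics/w2.png',np.hstack([im[150:,150:450],cv2.resize(im2[200:320,280:400],(250,250))])[...,::-1])
E
```

```text
time: 3.25
eef_pos: [0.4272, 0.0475, 0.0751]
tcp_rot: [0.924, 0.382, -0.0, -0.001]
contact_force: [0.0, -0.0, -0.8]
opening: 0.47
finger_force: 0.0
knob 2028 104 [0.39866589 0.07048635 0.09317481]
```

View pics/w2.png

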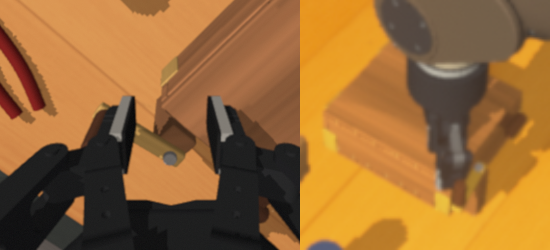

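The lever now points to the case's left: the knob is at (0.399, 0.070), about 1.55 rad. Now I'll go above the pull.

```bash
python3 - <<'E'
from h import *
print(plan((.435,.04,.075),.02),plan((.435,.04,.12),.02),plan((.401,-.0565,.12),.02))
E
```

```text
([0.01, 1.06, 0.01], np.float64(0.763)) ([0.01, 1.06, -4.49], np.float64(0.763)) ([-9.21, 5.5, -4.5], np.float64(0.763))
```

```bash
python3 -m inch '[{"slide":[0,1,0],"turn":0,"grip":4},{"slide":[0,1,-4.5],"turn":0,"grip":5},{"slide":[-9.2,5.5,-4.5],"turn":0.763,"grip":5},{"slide":[-9.2,5.5,-4.5],"turn":0.763,"grip":5},{"slide":[-9.2,5.5,-4.5],"turn":0.763,"grip":5},{"slide":[-9.2,5.5,-4.5],"turn":0.763,"grip":5},{"slide":[-9.2,5.5,-4.5],"turn":0.763,"grip":5},{"slide":[-9.2,5.5,-4.5],"turn":0.763,"grip":5},{"slide":[-9.2,5.5,-4.5],"turn":0.763,"grip":5},{"slide":[-9.2,5.5,-4.5],"turn":0.763,"grip":5}]'
python3 - <<'E'
from h import *
im,d,K,D,T=cap('wrist'); P=cloud(d,K,D,T); np.savez('w3.npz',P=P,im=im)
m=(P[...,2]>.050)&(P[...,2]<.068)&(P[...,0]<.409)&(P[...,0]>.38)&(P[...,1]>-.1)&(P[...,1]<-.02)
print('pull',m.sum(),P[m].mean(0).round(4),P[m].min(0).round(4),P[m].max(0).round(4))
print(ctrl.get_state()['qpos'].round(3)); print(plan((.4005,-.0565,.045),.02))
cv2.imwrite('pics/w3.png',im[...,::-1])
E
```

```text
time: 4.35
eef_pos: [0.4015, -0.0568, 0.1203]
tcp_rot: [1.0, 0.012, -0.0, -0.0]
contact_force: [-0.9, -0.1, 0.1]
opening: 0.582
finger_force: 0.0
pull 509 [ 0.4043 -0.0571  0.0628] [ 0.3979 -0.0723  0.0586] [ 0.409  -0.0428  0.065 ]
[-0.392 -0.211  2.305  0.     1.048  1.156]
([-0.1, -0.03, 7.53], np.float64(0.003))
```

View pics/w3.png

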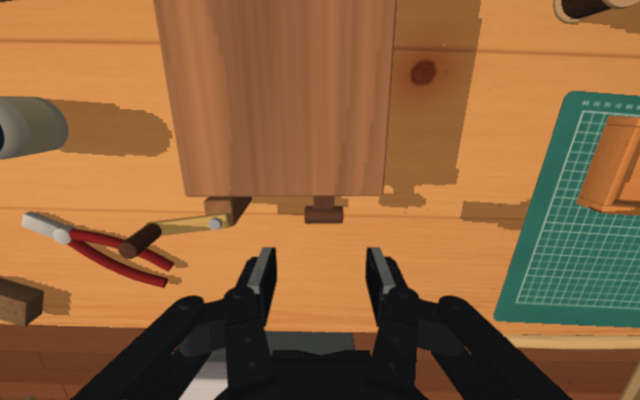

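The pull is at (323,214), measured y = -0.0575 and x about 0.402. The lever points left, clear of the lid, with its knob at (140,240). I'll descend and grip the pull by its ends.

```bash
python3 -m inch '[{"slide":[0,0.1,4],"turn":0,"grip":5},{"slide":[0,0.1,7.5],"turn":0,"grip":5},{"slide":[0,0.1,7.5],"turn":0,"grip":5},{"slide":[0,0.1,7.5],"turn":0,"grip":2},{"slide":[0,0.1,7.5],"turn":0,"grip":2},{"slide":[0,0.1,7.5],"turn":0,"grip":2},{"slide":[0,0.1,7.5],"turn":0,"grip":2},{"slide":[0,0.1,7.5],"turn":0,"grip":2}]' 35
python3 - <<'E'
from h import *
s=ctrl.get_state(); p=s['eef_pos']; print(p,s['opening']*8.54,s['finger_force'])
# arc: offsets of pull for lid angle
yaw=.02; a0=np.arctan2(.0045,.182)
for th in np.arange(0,1.66,.15):
    r=.182; dx=r*(np.cos(a0)-np.cos(a0+th)); dz=r*(np.sin(a0+th)-np.sin(a0)); print(round(th,2),(dx*100).round(1),(-dz*100).round(1))
E
```

```text
time: 5.2
eef_pos: [0.4021, -0.0586, 0.0466]
tcp_rot: [1.0, 0.011, 0.001, 0.001]
contact_force: [-3.2, -5.1, 0.8]
opening: 0.333
finger_force: 37.8
[ 0.40210545 -0.05857478  0.04657895] 2.8421571196627693 37.83579111099243
0.0 0.0 -0.0
0.15 0.3 -2.7
0.3 0.9 -5.4
0.45 2.0 -7.9
0.6 3.4 -10.2
0.75 5.2 -12.3
0.9 7.2 -14.1
1.05 9.5 -15.6
1.2 12.0 -16.7
1.35 14.6 -17.4
1.5 17.4 -17.7
1.65 20.1 -17.7
```

```bash
python3 -m inch '[{"slide":[0.1,0,-1.4],"turn":0,"grip":2},{"slide":[0.3,0,-2.7],"turn":0,"grip":2},{"slide":[0.5,0,-4],"turn":0,"grip":2},{"slide":[0.9,0,-5.4],"turn":0,"grip":2},{"slide":[1.4,0,-6.6],"turn":0,"grip":2},{"slide":[2,0,-7.9],"turn":0,"grip":2},{"slide":[2.7,0,-9.1],"turn":0,"grip":2},{"slide":[3.4,0,-10.2],"turn":0,"grip":2},{"slide":[4.3,0,-11.3],"turn":0,"grip":2},{"slide":[5.2,0,-12.3],"turn":0,"grip":2}]'
python3 -c "
from h import *
s=ctrl.get_state();print(s['opening'],s['finger_force'],s['contact_force'])"
```

```text
time: 6.2
eef_pos: [0.4536, -0.0572, 0.1687]
tcp_rot: [1.0, 0.011, -0.0, 0.001]
contact_force: [1.6, -4.8, -6.6]
opening: 0.339
finger_force: 35.1
0.33922641103908735 35.14691948890686 [ 1.59855952 -4.7565018  -6.60386442]
```

```bash
python3 -m inch '[{"slide":[1,0,-0.9],"turn":0,"grip":2},{"slide":[2,0,-1.8],"turn":0,"grip":2},{"slide":[3.1,0,-2.6],"turn":0,"grip":2},{"slide":[4.3,0,-3.3],"turn":0,"grip":2},{"slide":[5.5,0,-3.9],"turn":0,"grip":2},{"slide":[6.8,0,-4.4],"turn":0,"grip":2},{"slide":[8.1,0,-4.8],"turn":0,"grip":2},{"slide":[9.4,0,-5.1],"turn":0,"grip":2},{"slide":[10.8,0,-5.3],"turn":0,"grip":2},{"slide":[12.2,0,-5.4],"turn":0,"grip":2},{"slide":[13.4,0,-5.4],"turn":0,"grip":2},{"slide":[14.5,0,-5.4],"turn":0,"grip":2},{"slide":[14.5,0,-5.4],"turn":0,"grip":2}]'
python3 - <<'E'
from h import *
s=ctrl.get_state();print(s['opening'],s['finger_force'],s['contact_force'])
im,d,K,D,T=cap('side'); P=cloud(d,K,D,T)
cv2.imwrite('pics/s4.png',cv2.resize(im[120:320,200:460],None,fx=2.5,fy=2.5)[...,::-1])
E
```

```text
time: 7.5
eef_pos: [0.6008, -0.0534, 0.2241]
tcp_rot: [1.0, 0.01, 0.002, -0.0]
contact_force: [0.9, -1.6, 6.3]
opening: 0.338
finger_force: 34.2
0.3375977514731149 34.200546741485596 [ 0.92797484 -1.63288676  6.28012418]
```

View pics/s4.png

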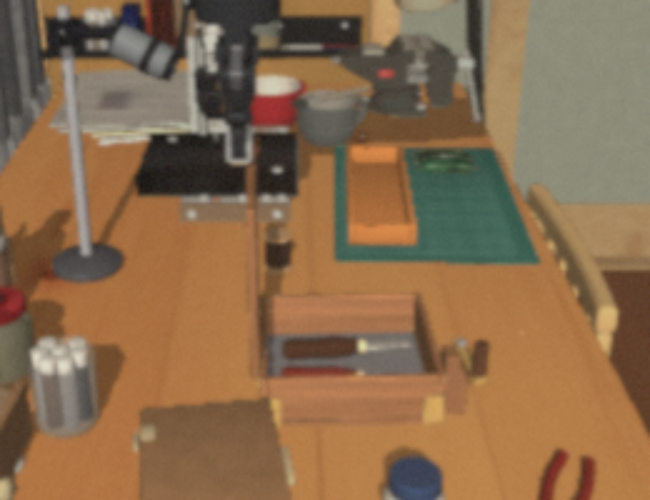

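The side crop shows the lid standing upright at crop column 250 and the latch to the front right at (470,360). The two tools lie in the case with handles at (320,347) and (320,372), and the dark one has a shiny blade at (385,347). That looks like the handles are towards the back, which is the opposite of the description, so I'll check it from above.

```bash
python3 -m inch '[{"slide":[0,0,0],"turn":0,"grip":5},{"slide":[0,0,0],"turn":0,"grip":5},{"slide":[0,0,0],"turn":0,"grip":5},{"slide":[0,0,-3],"turn":0,"grip":5},{"slide":[0,0,-6],"turn":0,"grip":5},{"slide":[-4,0,-6],"turn":0,"grip":5},{"slide":[-9,0,-6],"turn":0,"grip":5},{"slide":[-14,2,-5],"turn":0,"grip":5},{"slide":[-18,3,0],"turn":0,"grip":5},{"slide":[-18,3,0],"turn":0,"grip":5}]'
python3 - <<'E'
from h import *
im,d,K,D,T=cap('wrist'); P=cloud(d,K,D,T); np.savez('w5.npz',P=P,im=im)
cv2.imwrite('pics/w5.png',im[...,::-1])
m=(P[...,2]>.1)&(P[...,0]>.5)&(P[...,0]<.75)&(P[...,1]>-.1)&(P[...,1]<.06); q=P[m]
if m.sum()>20: print('lid slope x vs z',m.sum(),np.polyfit(q[:,2],q[:,0],1))
E
```

```text
time: 8.55
eef_pos: [0.4148, -0.0865, 0.2183]
tcp_rot: [1.0, 0.01, -0.002, -0.001]
contact_force: [-0.1, 0.3, -0.7]
opening: 0.583
finger_force: 0.0
lid slope x vs z 1006 [0.69443651 0.25055443]<stdin>:5: RankWarning: Polyfit may be poorly conditioned
```

View pics/w5.png

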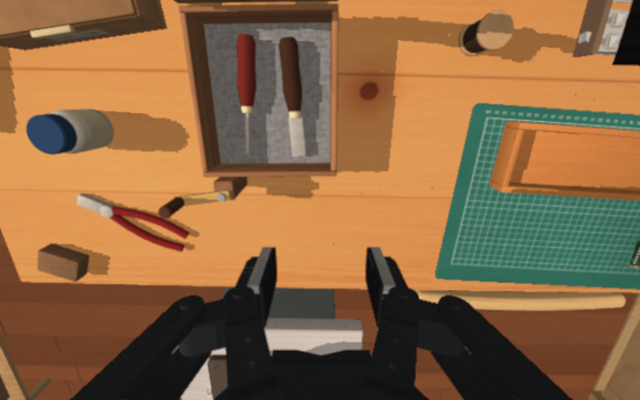

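This confirms that both blades point to the front. The skiver is the dark one on the right: handle (287,38) to (293,112), blade tip (298,156). Its red neighbour is on the left, near (246,80). Now I'll measure the knife's axis.

```bash
python3 - <<'E'
from h import *
f=np.load('w5.npz');P=f['P'];im=f['im'].astype(int)
r=P[25:165,275:315]; c=im[25:165,275:315]
dark=(c.sum(2)<200)&(r[...,2]>.014)&(r[...,2]<.045); q=r[dark]
print('handle',len(q),q.mean(0).round(4),q.min(0).round(4),q.max(0).round(4))
s=ctrl.get_state()
vx,vy,x0,y0=cv2.fitLine((q[:,:2]).astype(np.float32),cv2.DIST_HUBER,0,.01,.001).ravel(); print('axis',np.arctan2(vy,vx),x0,y0)
t=P[155,298];print('tip',t, 'ferrule',P[115,295],'rear',P[40,287],'blade',P[135,297])
m=(P[...,2]>.09)&(P[...,0]>.55)&(P[...,0]<.75)&(P[...,1]>-.1)&(P[...,1]<.06);print('lid',m.sum(),P[m].min(0),P[m].max(0))
E
```

```text
handle 1250 [ 0.524  -0.0508  0.027 ] [ 0.425  -0.0766  0.0164] [ 0.5617 -0.0339  0.0319]
axis 0.0730713 0.52400124 -0.05081515
tip [ 0.43702773 -0.05722464  0.01947942] ferrule [ 0.4836731  -0.05467424  0.02628384] rear [ 0.55861583 -0.0471909   0.02756373] blade [ 0.46079204 -0.05626263  0.02020137]Traceback (most recent call last):
  File "<stdin>", line 9, in <module>
    return umr_minimum(a, axis, None, out, keepdims, initial, where)
ValueError: zero-size array to reduction operation minimum which has no identity
```

```bash
python3 -m inch '[{"slide":[0,0,0],"turn":-0.8,"grip":4},{"slide":[0,0,0],"turn":-0.8,"grip":4},{"slide":[0,0,0],"turn":-0.8,"grip":4},{"slide":[0,0,0],"turn":-1.6,"grip":4},{"slide":[0,0,0],"turn":-1.6,"grip":4},{"slide":[0,0,0],"turn":-1.6,"grip":4},{"slide":[0,0,0],"turn":-1.6,"grip":4},{"slide":[0,0,0],"turn":-1.6,"grip":4},{"slide":[0,0,0],"turn":-1.6,"grip":4},{"slide":[0,0,0],"turn":-1.6,"grip":4},{"slide":[0,0,0],"turn":-2.4,"grip":4},{"slide":[0,0,0],"turn":-2.4,"grip":4},{"slide":[0,0,0],"turn":-2.4,"grip":4},{"slide":[0,0,0],"turn":-2.4,"grip":4},{"slide":[0,0,0],"turn":-2.4,"grip":4}]'
python3 -m inch '[{"slide":[0,0,0],"turn":-0.8,"grip":4},{"slide":[0,0,0],"turn":-0.8,"grip":4},{"slide":[0,0,0],"turn":-0.8,"grip":4},{"slide":[0,0,0],"turn":-0.8,"grip":4},{"slide":[0,0,0],"turn":-0.8,"grip":4},{"slide":[0,0,0],"turn":-0.8,"grip":4}]'
python3 - <<'E'
from h import *
print(ctrl.get_state()['qpos'].round(2))
for p in [(.532,-.0495,.15),(.532,-.0495,.05),(.532,-.0495,.013)]: print(plan(p,np.pi+.08))
E
```

```text
time: 10.1
eef_pos: [0.4198, -0.0873, 0.223]
tcp_rot: [0.419, 0.908, 0.0, 0.001]
contact_force: [0.7, -0.1, -0.0]
opening: 0.472
finger_force: 0.0
time: 10.7
eef_pos: [0.4198, -0.0872, 0.2229]
tcp_rot: [0.033, 0.999, 0.0, 0.001]
contact_force: [0.6, -0.6, 0.3]
opening: 0.467
finger_force: 0.0
[-0.44 -0.28  2.16  0.    1.26 -1.95]
([-10.93, 4.51, 7.31], np.float64(-0.147))
([-10.92, 4.51, 17.31], np.float64(-0.147))
([-10.92, 4.51, 21.01], np.float64(-0.147))
```

```bash
python3 -m inch '[{"slide":[-5,2,3],"turn":-0.147,"grip":3.6},{"slide":[-9,4,6],"turn":-0.147,"grip":3.6},{"slide":[-10.9,4.5,9],"turn":-0.147,"grip":3.6},{"slide":[-10.9,4.5,12],"turn":-0.147,"grip":3.6},{"slide":[-10.9,4.5,15],"turn":-0.147,"grip":3.6},{"slide":[-10.9,4.5,17],"turn":-0.147,"grip":3.6},{"slide":[-10.9,4.5,19],"turn":-0.147,"grip":3.6},{"slide":[-10.9,4.5,20.5],"turn":-0.147,"grip":3.6},{"slide":[-10.9,4.5,21],"turn":-0.147,"grip":3.6},{"slide":[-10.9,4.5,21],"turn":-0.147,"grip":3.6}]'
python3 -m inch '[{"slide":[0,0,0],"turn":0,"grip":1},{"slide":[0,0,0],"turn":0,"grip":1},{"slide":[0,0,0],"turn":0,"grip":1},{"slide":[0,0,0],"turn":0,"grip":1},{"slide":[0,0,0],"turn":0,"grip":1},{"slide":[0,0,0],"turn":0,"grip":1}]' 30
```

```text
time: 11.7
eef_pos: [0.5309, -0.0501, 0.0119]
tcp_rot: [-0.038, 0.999, 0.0, -0.0]
contact_force: [0.5, 0.6, -0.3]
opening: 0.422
finger_force: 0.0
time: 12.3
eef_pos: [0.5319, -0.0505, 0.0134]
tcp_rot: [-0.038, 0.999, -0.0, 0.001]
contact_force: [-0.6, 0.6, 5.3]
opening: 0.235
finger_force: 31.1
```

```bash
python3 -m inch '[{"slide":[0,0,-2],"turn":0,"grip":1},{"slide":[0,0,-5],"turn":0,"grip":1},{"slide":[0,0,-9],"turn":0,"grip":1},{"slide":[0,0,-12],"turn":0,"grip":1},{"slide":[0,0,-12],"turn":0,"grip":1},{"slide":[0,0,-12],"turn":0,"grip":1},{"slide":[4,0,-12],"turn":0,"grip":1},{"slide":[7,-3,-12],"turn":0,"grip":1},{"slide":[7,-6,-12],"turn":0,"grip":1},{"slide":[7,-9,-12],"turn":0,"grip":1},{"slide":[7,-9,-12],"turn":0,"grip":1}]'
python3 - <<'E'
from h import *
s=ctrl.get_state();print(s['opening'],s['finger_force'],s['qpos'].round(2)); print(plan((.455,-.155,.10),np.pi/2+.02))
E
```

```text
time: 13.4
eef_pos: [0.4668, -0.1474, 0.1302]
tcp_rot: [-0.036, 0.999, 0.0, -0.002]
contact_force: [-0.4, 0.2, -0.8]
opening: 0.238
finger_force: 30.5
0.23774279774559928 30.46711068134755 [-0.51 -0.01  2.11 -0.    1.05 -2.16]
([1.22, -0.68, 3.03], np.float64(1.623))
```

```bash
python3 -m inch '[{"slide":[1.2,-0.7,0],"turn":1.62,"grip":1},{"slide":[1.2,-0.7,0],"turn":1.62,"grip":1},{"slide":[1.2,-0.7,0],"turn":1.62,"grip":1},{"slide":[1.2,-0.7,0],"turn":1.62,"grip":1},{"slide":[1.2,-0.7,0],"turn":1.62,"grip":1},{"slide":[1.2,-0.7,0],"turn":1.62,"grip":1},{"slide":[1.2,-0.7,0],"turn":1.62,"grip":1},{"slide":[1.2,-0.7,0],"turn":1.62,"grip":1},{"slide":[1.2,-0.7,0],"turn":1.62,"grip":1},{"slide":[1.2,-0.7,0],"turn":1.62,"grip":1},{"slide":[1.2,-0.7,0],"turn":1.62,"grip":1},{"slide":[1.2,-0.7,0],"turn":1.62,"grip":1},{"slide":[1.2,-0.7,0],"turn":1.62,"grip":1}]'
cat >> h.py <<'E'
def blade():
    """knife as seen by the wrist camera: tip and blade pitch, tool axes (mm, deg) and world tip"""
    s=ctrl.get_state(); im,d,K,D,T=cap('wrist'); P=cloud(d,K,D,T); M=R.from_quat(s['tcp_rot']).as_matrix()
    t=(P-s['eef_pos'])@M*1000
    m=(d>0)&(abs(t[...,1])<10)&(t[...,0]>42)&(t[...,0]<110)&(t[...,2]<12)&(t[...,2]>-75)
    q=t[m]; f=np.polyfit(q[:,0],q[:,2],1); tip=np.percentile(q[:,0],99)
    print('n',len(q),'x',q[:,0].min().round(1),'tip x',tip.round(1),'y mid',np.median(q[:,1]).round(1),'pitch up deg',-np.degrees(np.arctan(f[0])).round(1),'tip z',np.polyval(f,tip).round(1))
    tp=np.array([tip,np.median(q[:,1]),np.polyval(f,tip)]); print('tip world',(s['eef_pos']+M@tp/1000).round(4)); return im,tp
E
python3 - <<'E'
from h import *
im,tp=blade(); cv2.imwrite('pics/w6.png',im[...,::-1]); print(plan((.455,-.155,.052),np.pi/2+.02))
E
```

```text
time: 14.7
eef_pos: [0.4557, -0.1523, 0.1308]
tcp_rot: [0.696, 0.718, -0.0, -0.002]
contact_force: [0.6, 0.3, -1.0]
opening: 0.237
finger_force: 30.5
n 4050 x 42.0 tip x 96.6 y mid 0.2 pitch up deg -3.7 tip z -6.0
tip world [ 0.4531 -0.0557  0.137 ]
([-0.26, -0.08, 7.92], np.float64(0.01))
```

View pics/w6.png

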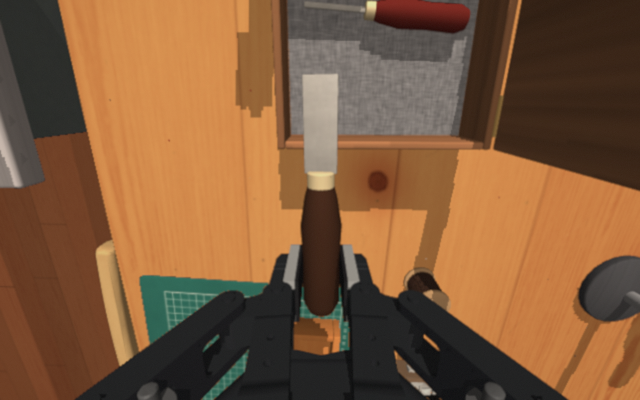

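The wrist view shows the knife centred between the pads, its blade from (320,172) to the tip at (320,75), level and over the case's right rim at row 142. I can only move the tool down or turn it about its own axis, so I'll tilt the knife in the grip by pressing the blade root down on that rim.

```bash
sed -i 's/t\[...,0\]>42/t[...,0]>56/' h.py; python3 -m inch '[{"slide":[0,0,4],"turn":0,"grip":1},{"slide":[0,0,7],"turn":0,"grip":1},{"slide":[0,0,8],"turn":0,"grip":1},{"slide":[0,0,8.5],"turn":0,"grip":1},{"slide":[0,0,8.8],"turn":0,"grip":1},{"slide":[0,0,9.1],"turn":0,"grip":1},{"slide":[0,0,9.4],"turn":0,"grip":1},{"slide":[0,0,9.7],"turn":0,"grip":1},{"slide":[0,0,10],"turn":0,"grip":1},{"slide":[0,0,10],"turn":0,"grip":1}]'
python3 - <<'E'
from h import *
print(ctrl.get_state()['finger_force'],ctrl.get_state()['opening']); blade()
E
```

```text
time: 15.75
eef_pos: [0.4583, -0.1541, 0.0338]
tcp_rot: [0.698, 0.716, 0.001, 0.002]
contact_force: [0.7, 0.5, 3.2]
opening: 0.238
finger_force: 31.1
31.11749981995672 0.23784790009920065
n 4209 x 56.0 tip x 92.5 y mid 0.3 pitch up deg 22.3 tip z -41.4
tip world [ 0.456  -0.0616  0.075 ]
```

```bash
python3 -m inch '[{"slide":[0,0,-2],"turn":0,"grip":1},{"slide":[0,0,-6],"turn":0,"grip":1},{"slide":[0,0,-10],"turn":0,"grip":1},{"slide":[0,0,-13],"turn":0,"grip":1},{"slide":[0,0,-13],"turn":0,"grip":1}]'
python3 - <<'E'
from h import *
im,tp=blade(); print(tp)
E
```

```text
time: 16.3
eef_pos: [0.4598, -0.1551, 0.1679]
tcp_rot: [0.697, 0.717, 0.001, 0.006]
contact_force: [0.9, -0.1, -0.3]
opening: 0.234
finger_force: 30.6
n 4136 x 56.0 tip x 93.2 y mid 0.3 pitch up deg 19.6 tip z -38.9
tip world [ 0.4572 -0.0617  0.2062]
[ 93.23556447   0.32741009 -38.93699262]
```

Pitch in the grip is now about 20° tip-up, against the 25° line of sight, so it's within tolerance. Next I'll tighten the grip, turn, and stop short of the camera.

```bash
python3 -c "
from h import *
print(plan((.461,-.213,.186),-.125))"
```

```text
([-5.89, 0.13, -2.07], np.float64(1.723))
```

```bash
python3 -m inch '[{"slide":[0,0,0],"turn":0,"grip":1},{"slide":[-3,0.1,-1],"turn":0,"grip":1},{"slide":[-5.9,0.1,-2],"turn":0.9,"grip":1},{"slide":[-5.9,0.1,-2],"turn":0.9,"grip":1},{"slide":[-5.9,0.1,-2],"turn":0.9,"grip":1},{"slide":[-5.9,0.1,-2],"turn":0.9,"grip":1},{"slide":[-5.9,0.1,-2],"turn":0.9,"grip":1},{"slide":[-5.9,0.1,-2],"turn":0.9,"grip":1},{"slide":[-5.9,0.1,-2],"turn":1.72,"grip":1},{"slide":[-5.9,0.1,-2],"turn":1.72,"grip":1},{"slide":[-5.9,0.1,-2],"turn":1.72,"grip":1},{"slide":[-5.9,0.1,-2],"turn":1.72,"grip":1},{"slide":[-5.9,0.1,-2],"turn":1.72,"grip":1},{"slide":[-5.9,0.1,-2],"turn":1.72,"grip":1},{"slide":[-5.9,0.1,-2],"turn":1.72,"grip":1},{"slide":[-5.9,0.1,-2],"turn":1.72,"grip":1}]' 50
python3 - <<'E'
from h import *
im,tp=blade(); s=ctrl.get_state(); M=R.from_quat(s['tcp_rot']).as_matrix()
# refine lens from wrist view: grey/black head points
im,d,K,D,T=cap('wrist'); P=cloud(d,K,D,T)
m=(d>0)&(P[...,2]>.21)&(P[...,2]<.305)&(P[...,0]>.62)&(P[...,0]<.76)&(P[...,1]>-.3)&(P[...,1]<-.19); q=P[m]
print('head pts',m.sum())
from scipy.optimize import least_squares
if m.sum()>50:
    def ax(h): return np.array([np.cos(.436)*np.cos(h),np.cos(.436)*np.sin(h),np.sin(.436)])
    def f(v):
        r=q-[v[0],v[1],.25]; a=ax(v[2]); t=r@a; return np.linalg.norm(r-np.outer(t,a),axis=1)-.019
    b=least_squares(f,[.677,-.24,-.125],loss='soft_l1',f_scale=.002); t=(q-[b.x[0],b.x[1],.25])@ax(b.x[2])
    print(b.x.round(4),np.median(abs(f(b.x))).round(4),np.percentile(t,[1,5,50,95]).round(3))
view=np.array([.623,-.2337,.2246]); h=-.125
tgt=view-R.from_euler('z',h).apply([tp[0]/1000,-tp[1]/1000,-tp[2]/1000]); print(tgt.round(4),plan(tgt,h))
E
```

```text
time: 17.95
eef_pos: [0.4584, -0.2117, 0.1805]
tcp_rot: [0.998, -0.06, -0.001, -0.001]
contact_force: [-0.5, -0.2, 0.0]
opening: 0.225
finger_force: 52.5
n 4098 x 56.0 tip x 92.6 y mid -1.3 pitch up deg 19.6 tip z -38.9
tip world [ 0.5506 -0.2216  0.2192]
head pts 0
[ 0.531  -0.2235  0.1857] ([7.31, 0.27, -0.45], np.float64(0.004))
```

```bash
python3 -m inch '[{"slide":[1.5,0.1,-0.4],"turn":0,"grip":1},{"slide":[3,0.2,-0.4],"turn":0,"grip":1},{"slide":[4.5,0.3,-0.4],"turn":0,"grip":1},{"slide":[5.7,0.3,-0.4],"turn":0,"grip":1},{"slide":[6.6,0.3,-0.4],"turn":0,"grip":1},{"slide":[7.3,0.3,-0.4],"turn":0,"grip":1},{"slide":[7.3,0.3,-0.4],"turn":0,"grip":1},{"slide":[7.3,0.3,-0.4],"turn":0,"grip":1},{"slide":[7.3,0.3,-0.4],"turn":0,"grip":1}]'
python3 - <<'E'
from h import *
blade(); s=ctrl.get_state(); print(s['contact_force'],s['finger_force'])
im,d,K,D,T=cap('side'); P=cloud(d,K,D,T)
# blade (light grey, beside the head) and lens end, side camera
I=im.astype(int)
m=(d>0)&(abs(P[...,1]+.232)<.03)&(P[...,2]>.19)&(P[...,2]<.3)&(P[...,0]>.5)&(P[...,0]<.76)
for x in np.arange(.50,.76,.012):
    k=m&(abs(P[...,0]-x)<.006)
    if k.sum()>3: print(round(x,3),k.sum(),P[k].mean(0).round(3),np.median(I[k],0))
m=(d>0)&(P[...,2]>.1)&(abs(P[...,1]+.02)<.07)&(P[...,0]>.55)&(P[...,0]<.66); q=P[m]; f=np.polyfit(q[:,2],q[:,0],1); print('lid',m.sum(),np.pi/2+np.arctan(f[0]))
im,d,K,D,T=cap('scene'); P=cloud(d,K,D,T); n=(P[...,2]>.08)&(P[...,2]<.103)&(P[...,0]<.46)&(P[...,1]>.02)&(P[...,1]<.1)&(P[...,0]>.36); print('knob',n.sum(),P[n].mean(0).round(4))
E
```

```text
time: 18.95
eef_pos: [0.5308, -0.2239, 0.1862]
tcp_rot: [0.998, -0.061, -0.0, -0.0]
contact_force: [0.1, -0.5, -1.2]
opening: 0.225
finger_force: 52.5
n 4086 x 56.0 tip x 92.7 y mid -1.3 pitch up deg 19.6 tip z -38.9
tip world [ 0.623  -0.2339  0.2251]
[-0.16068624  0.78426161 -0.53775296] 52.52746452111751
0.512 67 [ 0.514 -0.223  0.245] [79. 57. 52.]
0.524 45 [ 0.522 -0.206  0.229] [102.  98.  90.]
0.536 36 [ 0.537 -0.209  0.209] [83.5 80.5 76.5]
0.548 65 [ 0.547 -0.214  0.24 ] [80. 58. 52.]
0.56 36 [ 0.56  -0.22   0.205] [85. 55. 42.]
0.572 23 [ 0.572 -0.223  0.208] [123. 104.  79.]
0.584 16 [ 0.583 -0.228  0.211] [171.5 156.5 137. ]
0.596 17 [ 0.596 -0.229  0.216] [166. 148. 133.]
0.608 14 [ 0.608 -0.231  0.22 ] [163.5 151.5 135.5]
0.62 12 [ 0.617 -0.231  0.223] [158. 146. 130.]
0.668 8 [ 0.672 -0.239  0.262] [61.5 48.5 40.5]
0.68 63 [ 0.68 -0.23  0.26] [75. 67. 65.]
0.692 75 [ 0.692 -0.228  0.265] [113. 114. 111.]
0.704 69 [ 0.704 -0.229  0.269] [86. 83. 79.]
0.716 73 [ 0.716 -0.231  0.274] [124. 125. 122.]
0.728 65 [ 0.728 -0.233  0.279] [124. 124. 122.]
0.74 50 [ 0.74  -0.237  0.281] [91.5 90.  88.5]
0.752 27 [ 0.752 -0.244  0.289] [45. 43. 42.]
lid 186 1.61090678583168
knob 59 [0.3904 0.0702 0.0939]
```

The side camera agrees: the blade rises to a tip at x ≈ 0.62, z ≈ 0.225, about 6 cm before the lens. The lid is at about 1.61 rad and the latch beyond 1.5 rad.

```bash
python3 -c "
from plant import ctrl
print(ctrl.sign_off())"
```

```text
the job is handed in; nothing more can be done
None
```

I handed the job in with the skiving knife held steady in the gripper, blade towards the lens, tip measured at the view point 6 cm in front and tilted about 20° against the 25° line of sight; the lid stands open at about 1.6 rad, the latch is clear beyond 1.5 rad, and no verdict came back.

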